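# Hang the pail up by its bail

### The arm

A 6-joint arm with a two-finger parallel gripper is mounted at the origin on a cart in front of the work surface, level with it; the furniture and walls round the work are solid. World frame = base frame: x ahead of the robot, y to its left, z up, the work surface at z = 0. Lengths are in m, angles in rad, forces in N, time in s.
With the tool pointing down it reaches from about 0.375 to 0.9 m from the base axis. Payload 3.1 kg.
Tool frame: the origin (TCP) lies where the fingers leave the gripper's body, on its centre line; the fingertips stand 73 mm ahead of it and the grasp point (between the pads) lies 54 mm ahead of it; z points along the fingers, x is the direction in which the jaws open and shut, and the axes are right-handed (so a half turn about z gives the same grasp; the last joint's range is limited). The gripper opens to 85 mm and grips with 20 to 120 N. Pads are 22 mm wide; open, the fingers measure 114 mm over their backs; the gripper's body (76 mm by 85 mm) begins 54 mm behind the grasp point. The pads swing forward as they close: fully open they stand 13 mm farther back than shut.
Start: joints at [-1.425, 0.527, 1.433, -0, 1.181, -0.178], TCP at [0.199, -0.592, 0.304] pointing down, gripper open.
Joint ranges: [-3.08, 3.08], [-0.75, 2.2], [0.22, 2.44], [-1.43, 4.57], [0, 2.65], [-2.85, 2.85]. Speed limits (rad/s): [2.79, 2.79, 3.14, 3.14, 3.14, 3.14].

### API

Orientations are given as a unit quaternion [x, y, z, w].
In Python, from plant import * gives the robot as it stands.
- The arm moves only by the shell command python3 -m crank 'ROWS' [FORCE]. ROWS is JSON, a list that holds one entry, the list of rows, each a list of 7 numbers: the shift along the tool's x, y, z in cm, then the turn, a rotation vector about the tool's x, y, z in rad, then the opening, from -1 (shut) to 1 (fully open), so that 0 is half open. In form: [[[tx, ty, tz, ax, ay, az, claw], ...]]. A call has 1 to 10 rows; each row is the pose to reach, as a shift and turn from the pose commanded when the call began, along the tool's axes at that moment; what a row does not reach only later rows make up. A row lasts 1/8 s, in which the tool goes at most 62.5 mm and 10.7 degrees, less where a joint would pass 70% of its speed; a pose out of reach is approached as far as the arm can. A call with a gripper value outside its range is refused whole. The fingers move at their own pace and stop on an object; FORCE is the grip in N (left out, the last holds). Time passes only in rows, so rows that repeat a pose let the fingers close. It gives the time, the measured TCP pose, the force and the opening at its end, in the units of the state.
- read_state(): the state, without advancing time (a new reading comes with each control period).
- snapshot(name): name is "side" or "top"; returns a dict with "img" (400x640x3 uint8, red, green, blue), "fx", "fy", "cx", "cy" (pixels), "extrinsics" (4x4, takes a point from camera to world coordinates). Camera axes: x right, y down, z forward; pixel columns grow to the right and rows downward; lengths in m; the calibration is good to about 2 mm. A picture is of the moment at which its call begins. There is no depth.
- finish_job(): hands the job in, once; it reports no verdict.
The state is a dict: "time_s": time; "joint_pos": joint angles; "dq": joint speeds; "joint_efforts": joint torques, N m; "eef_pos": TCP position; "eef_rot": TCP orientation; "ft_force": force on the tool from outside, world axes, zero at the start; "torque": the same for the moment, N m; "width": finger opening in m.
Only numpy, scipy, OpenCV 4.12 (cv2) and the standard library are available. Lean on these libraries where they do the work, as an engineer would, in place of code of your own. Each camera call takes 0.05 s, during which the arm holds its last target. There are 200 camera calls.

### The job

Raise the pail's folded-down wire bail upright while the pail stands on the bench, then lift the pail by the bail and hang it on the stand's double hook, with the bail across both hooks and the pail hanging straight and clear of everything below. Somebody has clamped the hook at an unknown height, so feel or look for it; let the pail down gently with the bail still held until the hooks carry it, without banging or dropping it, and leave the cup and the screw carton where they are.

Things in the scene. Friction and masses are not known exactly. Their poses are not given: they have to be found in the camera images.
- pail: Loose plain steel pail, empty, slightly conical: 80 mm across the foot, 96 mm across the rim, 115 mm tall, 0.3 to 0.6 kg. Origin at the centre of its underside, z up. The bail's pivots lie at z = 103 mm on studs that reach y = +62 and -62 mm. The bail is folded to the pail's -x side, which roughly faces the robot.
- bail: The pail's bail of 6 mm wire. Origin midway between the pivots; z points to the bail's middle: up when raised, outward to the pail's -x side and level to 8 deg below when folded. Turns about y; slightly stiff (0.035 N m), stays where put, stops 9 deg past upright. Straight arms at y = +57, -57 mm; cross-piece 82 mm from the hinge, straight to y = +45, -45 mm.
- bail_grip (a point): Centre of the wooden grip on the bail's cross-piece, 82 mm from the hinge: 44 mm long along y, 13 to 14 mm thick, turns freely on the wire; axes as the bail's. Folded, it is 92 to 109 mm above the bench, 27 mm from the pail's rim, which stands level with it or up to 23 mm higher: take it with the fingertips only. Upright, it is 70 mm above the rim.
- stand: Fixed hanger stand: base plate 8 mm thick, post, and a clamp with a double hook. Origin on the bench below the hooks' seats; x points from the hooks' tips to the post. Two 8 mm round hooks point to -x at y = +36 and -36 mm. The top of the seats is somewhere from 210 to 255 mm above the bench: not measured, to be felt or seen. The clamp does not slip.
- parts_cup: Loose clear cup, 64 mm across, 71 mm tall, standing among the task's things. Origin at the centre of its underside.
- screw_box: Loose small carton, 60x100x45 mm, at the back. Origin at the centre of its underside.
- stand_post (a point): Foot of the stand's post (20 mm thick, 271 mm tall), 105 mm behind the stand's origin. In the stand's frame each hook runs from a cross plate (x = 80 mm, 92 mm wide) 6 mm down to its level seat (x = 14 to -12 mm), then up to its tip at x = -26 mm, 18 mm above the seat. The hooks go between rim and bail, so the bail comes in from -x over the tips.
Things that resemble listed ones, but are neither listed nor needed, are in the scene too. Leave any purple look-alike of the pail alone.

How it is judged:
On the way, in this order (a step that is already met when the one before it is completed fails the run):
1. the bail is raised to within 17 degrees of upright while the pail still stands on the bench (angle between the z axis of bail and the z axis of pail, either way round below 0.3 rad and angle between pail's own z axis and vertical below 0.15 rad and height (world z) of pail below 0.008 m), for 0.2 s.
2. the pail is carried by the bail in the fingers, off the bench (height (world z) of pail above 0.015 m and contact force between the fingers and bail above 1 N), for 0.2 s.
3. the hooks take the pail's weight while the fingers still hold the bail (it is set down, not dropped) (contact force between bail and stand above 1.5 N and x of bail_grip in the frame of stand between -0.027 and 0.08 m and contact force between the fingers and bail above 1 N), for 0.1 s.
At the end, for the whole second after the job is handed in: The pail hangs by its bail on both hooks of the stand: the wooden grip lies between the two hooks (within 25 mm of their middle sideways) and behind their tips, the pail's underside is more than 14 mm above the bench, the pail hangs within 14 degrees of upright, and it is at rest and let go (x of bail_grip in the frame of stand between -0.027 and 0.08 m and y of bail_grip in the frame of stand between -0.025 and 0.025 m and height (world z) of pail above 0.014 m and angle between pail's own z axis and vertical below 0.25 rad and contact force between bail and stand above 1.5 N and linear speed of pail below 0.05 m/s); the robot touches nothing.
It fails at once if the pail or its bail bangs into the stand (more than 50 N) (contact force between pail and stand above 50 N).
It fails at once if the cup or the screw box is pushed more than 30 mm (distance of any of parts_cup, screw_box from where it was at the start of the episode above 0.03 m).
It fails at once if the pail is tipped over (more than 45 degrees) (angle between pail's own z axis and vertical above 0.8 rad).
It also fails if it takes over 70 s, if anything falls off the work surface, if the arm or the gripper's body presses on something with over 40 N, if the wrist force passes 120 N, or if a joint passes its speed limit or range.

## Working session

There is one attempt and no reset: what is moved stays moved. The work goes in short steps, Python scripts to look and compute and a shell command to move; the robot and the scene stay as the last step left them, time stands still between calls to the robot, and variables do not carry over. Pictures are saved under pics/ and viewed, about 8 in all and at most 12, crops included, and the job is handed in when it is done.

```bash
ls; mkdir -p pics; cat > h.py <<'E'
from plant import *
import numpy as np, cv2
from scipy.spatial.transform import Rotation as R
def snap(n,f=None):
    s=snapshot(n); 
    if f: cv2.imwrite('pics/'+f,s['img'][:,:,::-1])
    return s
def ray(s,u,v):
    E=np.array(s['extrinsics']); d=E[:3,:3]@np.array([(u-s['cx'])/s['fx'],(v-s['cy'])/s['fy'],1]); return E[:3,3],d/np.linalg.norm(d)
def onz(s,u,v,z):
    o,d=ray(s,u,v); return o+d*(z-o[2])/d[2]
def tri(s1,p1,s2,p2):
    o1,d1=ray(s1,*p1);o2,d2=ray(s2,*p2)
    A=np.stack([d1,-d2],1);t=np.linalg.lstsq(A,o2-o1,rcond=None)[0]
    a=o1+d1*t[0];b=o2+d2*t[1];return (a+b)/2,np.linalg.norm(a-b)
def proj(s,p):
    E=np.linalg.inv(np.array(s['extrinsics']));q=E[:3,:3]@np.array(p)+E[:3,3];return np.array([s['fx']*q[0]/q[2]+s['cx'],s['fy']*q[1]/q[2]+s['cy']])
def rel(p):
    "world grasp-point target -> tool shift cm (grasp pt 54mm ahead)"
    st=read_state();r=R.from_quat(st['eef_rot']);return r.inv().apply(np.array(p)-np.array(st['eef_pos']))*100-np.array([0,0,5.4])
E
python3 - <<'E'
from h import *
a=snap('top','top.png');b=snap('side','side.png')
for s in(a,b):print(s['fx'],s['cx'],s['cy'],np.round(s['extrinsics'],3).tolist())
st=read_state();print(st)
print(R.from_quat(st['eef_rot']).as_matrix().round(3))
E
```

```text
pics
399.586624315863 323.6557320271795 207.27056678526668 [[-0.023, -0.997, 0.08, 0.491], [-1.0, 0.024, 0.013, -0.012], [-0.015, -0.079, -0.997, 0.983], [0.0, 0.0, 0.0, 1.0]]
422.70478260149474 309.95472085603194 199.58915924843726 [[-0.812, -0.284, 0.509, 0.085], [-0.583, 0.41, -0.701, 0.621], [-0.01, -0.867, -0.499, 0.55], [0.0, 0.0, 0.0, 1.0]]
{'time_s': 0.1, 'joint_pos': array([-1.42450965e+00,  5.28396180e-01,  1.43378107e+00, -3.77257981e-05,
        1.18141079e+00, -1.78474512e-01]), 'dq': array([-0.00018713, -0.00092053, -0.00376554,  0.00147316, -0.00010778,
        0.00185467]), 'joint_efforts': array([-9.76670817e-04, -4.43304777e+01, -1.78585517e+01, -9.23977063e-05,
        3.91249123e-03, -1.18512901e-05]), 'eef_pos': array([ 0.19938659, -0.59180538,  0.30301502]), 'eef_rot': array([ 8.12125223e-01, -5.83482327e-01, -7.06563055e-04, -7.04603887e-04]), 'ft_force': array([ 1.01950507e-04, -2.00401150e-01, -7.89490736e-02]), 'torque': array([-0.00624288,  0.01012309, -0.04226301]), 'width': 0.08513383279263849}
[[ 0.319 -0.948 -0.   ]
 [-0.948 -0.319  0.002]
 [-0.002 -0.    -1.   ]]
```

View pics/top.png

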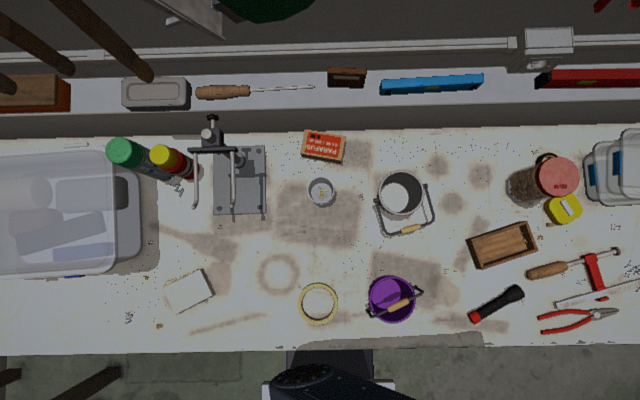

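View pics/side.png

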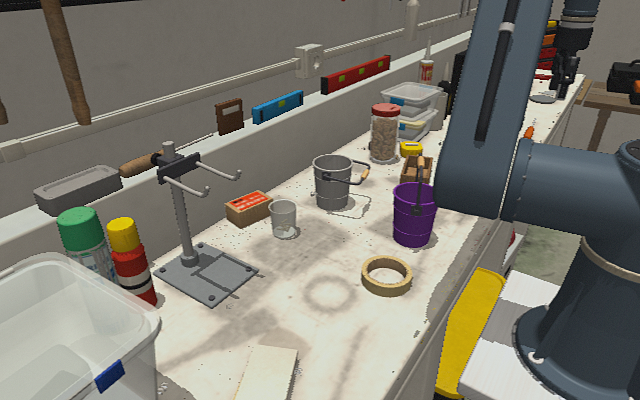

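The top view shows the steel pail at (402,197) with its grip at (412,229). The stand's hooks are at about (195,205) and (232,200), the cup at (321,191) and the carton at (323,146). Possible mix-ups for the pail are the purple pail at (391,299), the tape roll (318,303), the cup (321,191) and the jar (545,178). By the description I choose the plain steel pail with the bail folded towards the robot, and check it close up.

```bash
python3 - <<'E'
import cv2,numpy as np
t=cv2.imread('pics/top.png');s=cv2.imread('pics/side.png')
def c(i,u,v,w=133,h=100):return cv2.resize(i[v:v+h,u:u+w],(400,300),interpolation=cv2.INTER_CUBIC)
cv2.imwrite('pics/m.png',np.vstack([np.hstack([c(t,340,150),c(s,280,130)]),np.hstack([c(t,170,120),c(s,140,130)])]))
E
```

```text
(no output)
```

View pics/m.png

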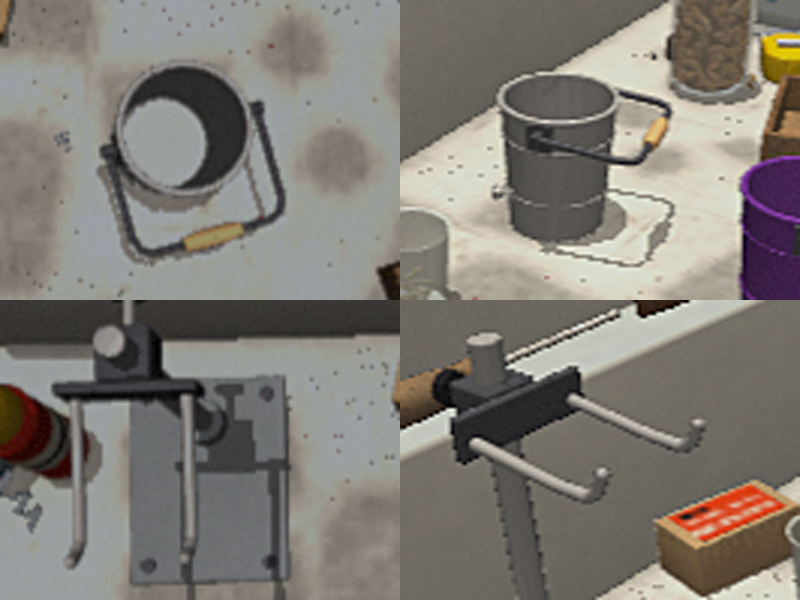

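Top left and right: the plain steel pail with its wooden grip at top pixel (411,228) and side pixel (365,174), so the choice is right. Hook tips are at top (194,206) and (232,205), side (206.5,187) and (239,171).

```bash
python3 - <<'E'
from h import *
a=snap('top');b=snap('side')
P=lambda n,p,q:print(n,*[np.round(x,4) for x in tri(a,p,b,q)])
P('grip',(411.2,228.5),(365.4,173.9))
P('tipL',(193.9,206.4),(206.5,187.2));P('tipR',(232.2,204.8),(239.1,171.2))
P('plateL',(194.9,152.),(164,177.5));P('plateR',(232.5,151),(197.3,163.2))
P('pivL',(375.9,200.9),(280+140/3,130+136/3))
for p in((375.9,200.9),(425.4,185.6)):print('piv z.103',onz(a,*p,.103).round(4))
print('grip z.1',onz(a,411.2,228.5,.1).round(4),'cup top',onz(a,321,191,.05).round(3))
for p in((214,215.5),(265,213),(264,146)):print('base',onz(a,*p,.008).round(3))
g=a['img'];hsv=cv2.cvtColor(g,cv2.COLOR_RGB2HSV)
m=((hsv[...,0]>11)&(hsv[...,0]<24)&(hsv[...,1]>100)).astype('u1')[205:245,390:435]*255
c=max(cv2.findContours(m*255,0,2)[0],key=cv2.contourArea)if m.any() else None
print(cv2.minAreaRect(c),'offset 390,205')
hv=cv2.cvtColor(b['img'],cv2.COLOR_RGB2HSV);m=((hv[...,0]>9)&(hv[...,0]<24)&(hv[...,1]>100)).astype('u1')[160:190,350:385]*255
print(cv2.minAreaRect(max(cv2.findContours(m,0,2)[0],key=cv2.contourArea)),'offset 350,160')
E
```

```text
grip [ 0.5107 -0.1929  0.0961] 0.0004
tipL [0.559  0.2423 0.2375] 0.0017
tipR [0.5599 0.1698 0.236 ] 0.0002
plateL [0.6652 0.2445 0.2249] 0.0005
plateR [0.6653 0.1715 0.2237] 0.0003
pivL [ 0.5722 -0.1162  0.1065] 0.0012
piv z.103 [ 0.573  -0.1163  0.103 ]
piv z.103 [ 0.6044 -0.2266  0.103 ]
grip z.1 [ 0.5105 -0.1922  0.1   ] cup top [0.604 0.005 0.05 ]
base [0.555 0.27  0.008]
base [0.559 0.145 0.008]
base [0.725 0.145 0.008]
((20.150005340576172, 23.44999885559082), (5.375871658325195, 18.973661422729492), 71.56504821777344) offset 390,205
((14.90000057220459, 13.200000762939453), (4.472135543823242, 10.28591251373291), 26.56505012512207) offset 350,160
```

```bash
python3 - <<'E'
from h import *
print(rel([.511,-.193,.245]).round(2), 'turn about tool z', -np.radians(15.9+71.4))
E
```

```text
[-27.86 -42.26   0.47] turn about tool z -1.52367243699105
```

```bash
python3 -m crank '[[[-3.5,-5.3,0,0,0,-0.18,-0.34],[-7,-10.6,0,0,0,-0.36,-0.34],[-10.5,-15.9,0,0,0,-0.54,-0.34],[-14,-21.2,0.2,0,0,-0.72,-0.34],[-17.5,-26.5,0.3,0,0,-0.9,-0.34],[-21,-31.8,0.4,0,0,-1.08,-0.34],[-24.5,-37.1,0.5,0,0,-1.26,-0.34],[-27.9,-42.3,0.5,0,0,-1.44,-0.34],[-27.9,-42.3,0.5,0,0,-1.52,-0.34],[-27.9,-42.3,0.5,0,0,-1.52,-0.34]]]' 30; python3 - <<'E'
from h import *
st=read_state();print(R.from_quat(st['eef_rot']).as_matrix().round(3))
print(rel([.511,-.193,.096]).round(2))
a=snap('top');b=snap('side')
def c(i,u,v,w=133,h=200):return cv2.resize(i[v:v+h,u:u+w,::-1],(400,600),interpolation=cv2.INTER_CUBIC)
cv2.imwrite('pics/m2.png',np.hstack([c(a['img'],340,120),c(b['img'],290,60)]))
E
```

```text
time_s: 1.45
eef_pos: [0.5117, -0.1918, 0.2987]
eef_rot: [0.991, 0.137, -0.0, -0.0]
ft_force: [-0.3, 0.3, -0.2]
width: 0.0279
[[ 0.962  0.272 -0.   ]
 [ 0.272 -0.962  0.   ]
 [-0.    -0.    -1.   ]]
[-0.09  0.1  14.87]
```

View pics/m2.png

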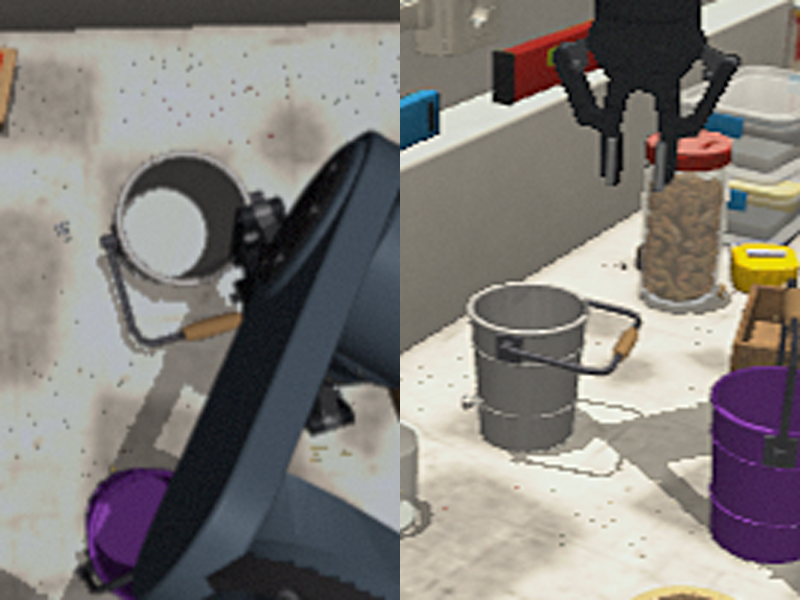

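The gripper hovers above the grip, jaws in line with the pail's x axis (tips at about side pixel (500,118) in full-image terms); the pail is unmoved. Descending.

```bash
python3 -m crank '[[[-0.1,0.1,4,0,0,0,-0.34],[-0.1,0.1,8,0,0,0,-0.34],[-0.1,0.1,11,0,0,0,-0.34],[-0.1,0.1,13,0,0,0,-0.34],[-0.1,0.1,14.2,0,0,0,-0.34],[-0.1,0.1,14.8,0,0,0,-0.34],[-0.1,0.1,14.8,0,0,0,-0.34]]]' && python3 -m crank '[[[0,0,0,0,0,0,-1],[0,0,0,0,0,0,-1],[0,0,0,0,0,0,-1],[0,0,0,0,0,0,-1]]]' 30
python3 - <<'E'
from h import *
a=snap('top');b=snap('side')
def c(i,u,v,w=133,h=100):return cv2.resize(i[v:v+h,u:u+w,::-1],(400,300),interpolation=cv2.INTER_CUBIC)
cv2.imwrite('pics/m3.png',np.hstack([c(a['img'],340,150),c(b['img'],290,110)]))
# arc rows (cm in tool frame): x forward, z up = -tool z
st=read_state();g=np.array(st['eef_pos'])-[0,0,.054];print(g)
E
```

```text
time_s: 2.42
eef_pos: [0.5106, -0.1945, 0.1511]
eef_rot: [0.991, 0.136, 0.0, 0.0]
ft_force: [0.3, -0.6, 0.4]
width: 0.0281
time_s: 2.92
eef_pos: [0.5111, -0.1943, 0.1513]
eef_rot: [0.991, 0.137, 0.001, 0.0]
ft_force: [2.3, -0.9, 0.7]
width: 0.0119
[ 0.51094886 -0.19431193  0.09712636]
```

View pics/m3.png

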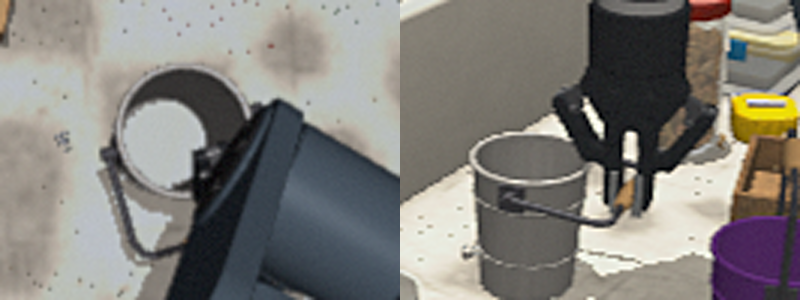

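The fingers hold the wooden grip (side crop at (625,190)) and the pail stands unmoved. Now I swing the bail up along its arc.

```bash
python3 -m crank '[[[0.05,0,-1.3,0,0,0,-1],[0.15,0,-2.3,0,0,0,-1],[0.47,0,-3.4,0,0,0,-1],[1.08,0,-4.7,0,0,0,-1],[1.5,0,-5.3,0,0,0,-1],[1.9,0,-5.85,0,0,0,-1],[2.4,0,-6.4,0,0,0,-1],[2.9,0,-6.85,0,0,0,-1],[3.5,0,-7.3,0,0,0,-1],[4.1,0,-7.65,0,0,0,-1]]]' && python3 -m crank '[[[0.6,0,-0.35,0,0,0,-1],[1.3,0,-0.6,0,0,0,-1],[2.0,0,-0.8,0,0,0,-1],[2.7,0,-0.97,0,0,0,-1],[3.3,0,-1.05,0,0,0,-1],[3.8,0,-1.1,0,0,0,-1],[3.8,0,-1.1,0,0,0,-1],[3.8,0,-1.1,0,0,0,-1],[3.8,0,-1.1,0,0,0,-1]]]'
python3 - <<'E'
from h import *
a=snap('top');b=snap('side')
def c(i,u,v,w=133,h=133):return cv2.resize(i[v:v+h,u:u+w,::-1],(400,400),interpolation=cv2.INTER_CUBIC)
cv2.imwrite('pics/m4.png',np.hstack([c(a['img'],340,120),c(b['img'],270,100)]))
E
```

```text
time_s: 4.28
eef_pos: [0.5504, -0.1828, 0.2276]
eef_rot: [0.991, 0.137, -0.0, -0.0]
ft_force: [-1.6, -1.5, 1.2]
width: 0.0115
time_s: 5.4
eef_pos: [0.5864, -0.1727, 0.238]
eef_rot: [0.991, 0.136, -0.0, -0.0]
ft_force: [0.0, 0.1, -0.2]
width: 0.0115
```

View pics/m4.png

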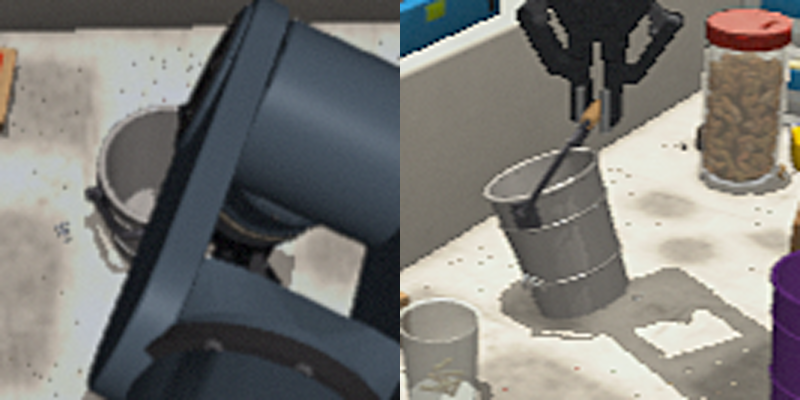

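The side picture shows the bail only part-way up and the pail leaning away (rim line from (485,195) to (595,150) in the crop), with almost no measured force. I hold still and look again before going on.

```bash
python3 -m crank '[[[0,0,0,0,0,0,-1],[0,0,0,0,0,0,-1],[0,0,0,0,0,0,-1]]]'
python3 - <<'E'
from h import *
st=read_state();print(st['ft_force'].round(2),st['torque'].round(3),st['width'])
b=snap('side')
cv2.imwrite('pics/m5.png',cv2.resize(b['img'][90:240,260:460,::-1],(800,600),interpolation=cv2.INTER_CUBIC))
for n,p in dict(grip=st['eef_pos']-[0,0,.054],hinge0=[.5887,-.1715,.103],pivL0=[.573,-.1163,.103],top0=[.5887,-.1715,.185],foot=[.5887,-.1715,0]).items():print(n,((proj(b,p)-[260,90])*4).round())
E
```

```text
time_s: 5.88
eef_pos: [0.5866, -0.1727, 0.2383]
eef_rot: [0.991, 0.137, -0.0, -0.0]
ft_force: [-1.1, -1.3, 0.4]
width: 0.012
[-1.07 -1.26  0.37] [-0.128  0.093 -0.005] 0.011963368126935665
grip [300. 181.]
hinge0 [293. 306.]
pivL0 [264. 346.]
top0 [296. 180.]
foot [290. 451.]
```

View pics/m5.png

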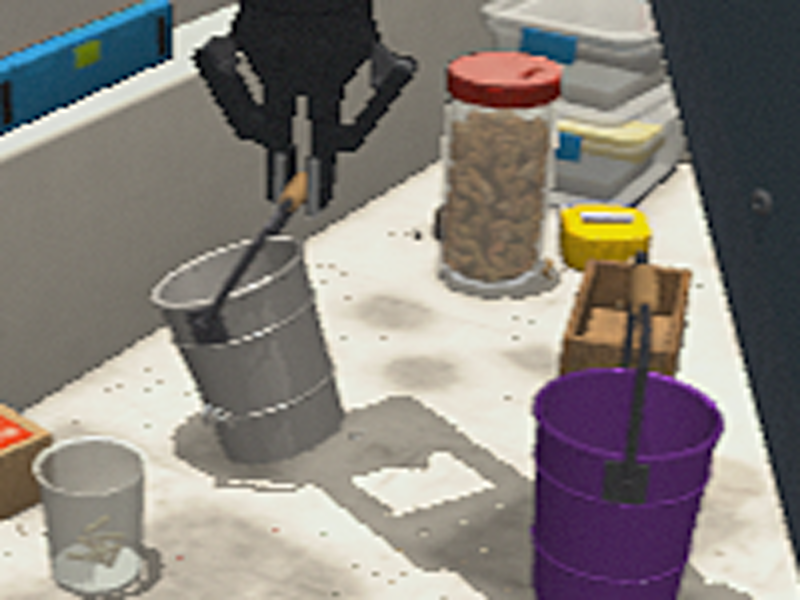

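```bash
python3 - <<'E'
from h import *
a=snap('top');b=snap('side')
p,e=tri(a,(370.6,184.2),b,(312,171.3));print('pivL',p.round(4),e)
g=read_state()['eef_pos']-[0,0,.054]
x=np.array([.962,.273,0]);y=np.array([-.273,.962,0])
print('pivL-grip along pail x,y,z',((p-g)@x).round(4),((p-g)@y).round(4),(p-g)[2].round(4),'was',((np.array([.573,-.1163,.103])-[.511,-.1935,.097])@np.array([x,y,[0,0,1]]).T).round(4))
# rim ellipse left/right and jut
E
```

```text
pivL [ 0.608  -0.1058  0.1113] 0.0032432641668966376
pivL-grip along pail x,y,z 0.0388 0.0585 -0.0731 was [0.0807 0.0573 0.006 ]
```

The left pivot is now 39 mm ahead of and 73 mm below the grip. The bail propped the pail into a lean of about 16° instead of turning in its hinge. I lift slowly, so the tension pulls the pail upright under the grip, then set it back flat.

```bash
python3 -m crank '[[[0,0,-0.25,0,0,0,-1],[0,0,-0.5,0,0,0,-1],[0,0,-0.75,0,0,0,-1],[0,0,-1.0,0,0,0,-1],[0,0,-1.25,0,0,0,-1],[0,0,-1.5,0,0,0,-1],[0,0,-1.75,0,0,0,-1],[0,0,-2,0,0,0,-1],[0,0,-2.25,0,0,0,-1],[0,0,-2.5,0,0,0,-1]]]' 40 && python3 -m crank '[[[0,0,0,0,0,0,-1],[0,0,0,0,0,0,-1],[0,0,0,0,0,0,-1],[0,0,0,0,0,0,-1],[0,0,0,0,0,0,-1],[0,0,0,0,0,0,-1],[0,0,0,0,0,0,-1],[0,0,0,0,0,0,-1]]]'
python3 - <<'E'
from h import *
b=snap('side','s6.png')
cv2.imwrite('pics/m6.png',cv2.resize(b['img'][90:240,260:460,::-1],(600,450),interpolation=cv2.INTER_CUBIC))
E
```

```text
time_s: 7.28
eef_pos: [0.5866, -0.1727, 0.2636]
eef_rot: [0.991, 0.137, -0.0, -0.0]
ft_force: [0.3, -0.0, -5.0]
width: 0.0114
time_s: 8.28
eef_pos: [0.5866, -0.1728, 0.2634]
eef_rot: [0.991, 0.137, -0.0, -0.0]
ft_force: [-0.2, -0.9, -5.0]
width: 0.0117
```

View pics/m6.png

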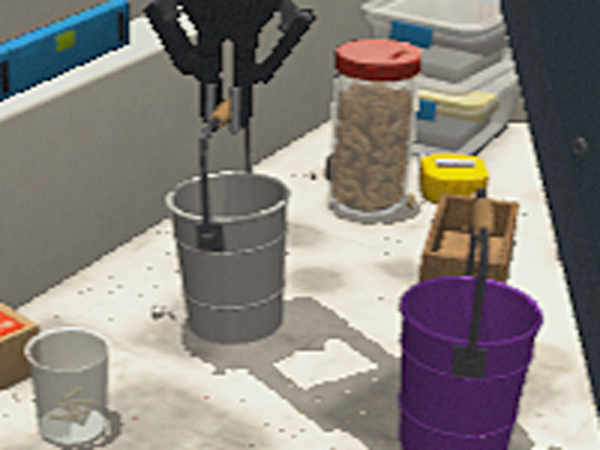

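The pail now hangs upright with the bail upright (grip at crop (220,112), pail (230,270)) and 5 N of weight. I set it back down softly so the raised-bail step counts, reading the force as I go.

```bash
python3 -m crank '[[[0,0,0.4,0,0,0,-1],[0,0,0.8,0,0,0,-1],[0,0,1.2,0,0,0,-1],[0,0,1.5,0,0,0,-1],[0,0,1.7,0,0,0,-1],[0,0,1.9,0,0,0,-1],[0,0,2.0,0,0,0,-1],[0,0,2.1,0,0,0,-1],[0,0,2.2,0,0,0,-1],[0,0,2.2,0,0,0,-1]]]' && python3 -m crank '[[[0,0,0.1,0,0,0,-1],[0,0,0.1,0,0,0,-1],[0,0,0.1,0,0,0,-1]]]'
```

```text
time_s: 9.57
eef_pos: [0.5868, -0.1728, 0.2417]
eef_rot: [0.991, 0.137, 0.0, 0.0]
ft_force: [-0.2, 0.5, -0.1]
width: 0.0113
time_s: 9.95
eef_pos: [0.5872, -0.173, 0.2416]
eef_rot: [0.991, 0.137, 0.001, 0.001]
ft_force: [-1.9, 0.3, 5.6]
width: 0.0114
```

```bash
python3 -m crank '[[[0,0,-0.15,0,0,0,-1],[0,0,-0.15,0,0,0,-1],[0,0,-0.15,0,0,0,-1],[0,0,-0.15,0,0,0,-1]]]'
python3 - <<'E'
from h import *
a=snap('top');b=snap('side')
def c(i,u,v,w=133,h=133):return cv2.resize(i[v:v+h,u:u+w,::-1],(400,400),interpolation=cv2.INTER_CUBIC)
cv2.imwrite('pics/m7.png',np.hstack([c(a['img'],340,120),c(b['img'],270,100)]))
E
```

```text
time_s: 10.45
eef_pos: [0.5866, -0.1727, 0.2417]
eef_rot: [0.991, 0.137, -0.0, -0.0]
ft_force: [-0.8, -0.5, -0.1]
width: 0.0113
```

View pics/m7.png

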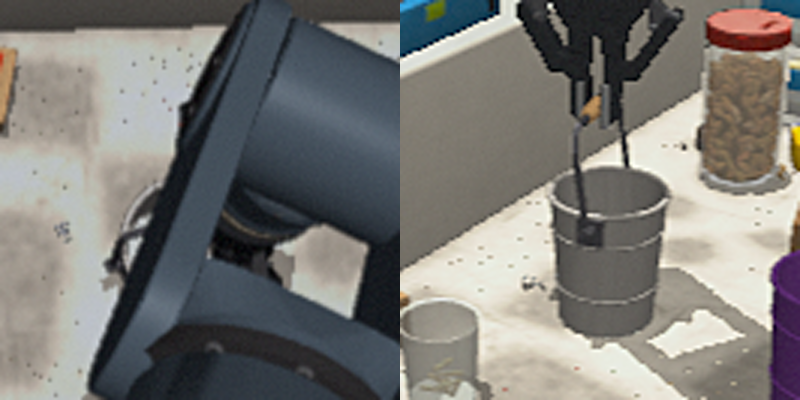

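Pail stands flat on the bench, arm slightly past vertical (pivot at side crop (592,232), top crop (112,265)). Checking the angle by triangulation.

```bash
python3 - <<'E'
from h import *
a=snap('top');b=snap('side')
p,e=tri(a,(377.2,208.1),b,(333.8,177.1));print('pivL',p.round(4),e)
g=read_state()['eef_pos']-[0,0,.054]
x=np.array([.962,.273,0]);y=np.array([-.273,.962,0]);d=p-g
print(d@x,d@y,d[2],np.degrees(np.arctan2(d@x,-d[2])))
b_=onz(b,270+192/3.008,100+232/3.008,.103);d=b_-g;print('side ray z.103',d@x,d@y)
E
```

```text
pivL [ 0.5555 -0.1192  0.1054] 0.0031768798233723352
-0.01530945270793466 0.05997593161375324 -0.08223764915707718 -10.54553037569212
side ray z.103 -0.015567804182474035 0.055007349831436715
```

The bail is about 10° past upright, near its stop. It's within tolerance, but I ease it back to vertical for margin, then lift.

```bash
python3 -m crank '[[[-0.3,0,-0.06,0,0,0,-1],[-0.6,0,-0.1,0,0,0,-1],[-0.9,0,-0.15,0,0,0,-1],[-1.2,0,-0.17,0,0,0,-1],[-1.2,0,-0.17,0,0,0,-1],[-1.2,0,-0.17,0,0,0,-1],[-1.2,0,-0.17,0,0,0,-1]]]' && python3 -m crank '[[[0,0,-0.4,0,0,0,-1],[0,0,-1,0,0,0,-1],[0,0,-2,0,0,0,-1],[0,0,-3,0,0,0,-1],[0,0,-4,0,0,0,-1],[0,0,-5.5,0,0,0,-1],[0,0,-7,0,0,0,-1],[0,0,-8.5,0,0,0,-1],[0,0,-9.5,0,0,0,-1],[0,0,-10,0,0,0,-1]]]'
python3 - <<'E'
from h import *
st=read_state();r=R.from_quat(st['eef_rot']);T=r.as_matrix()
p=np.array(st['eef_pos'])
# stand yaw ~0.5deg; target A: in front of the hooks
for t in([.50,-.03,.345],[.50,.207,.345],[.51,.207,.315]):print(t,(T.T@(np.array(t)-p)*100).round(2))
print(np.degrees(np.arctan2(T[1,0],T[0,0])))
E
```

```text
time_s: 11.52
eef_pos: [0.5752, -0.176, 0.2436]
eef_rot: [0.991, 0.137, 0.0, 0.0]
ft_force: [-0.3, 0.1, -4.2]
width: 0.0111
time_s: 12.78
eef_pos: [0.5753, -0.1761, 0.3445]
eef_rot: [0.991, 0.137, 0.0, 0.0]
ft_force: [-0.8, 0.3, -4.6]
width: 0.0111
[0.5, -0.03, 0.345] [ -3.29 -16.1   -0.06]
[0.5, 0.207, 0.345] [  3.12 -38.91  -0.07]
[0.51, 0.207, 0.315] [  4.08 -38.64   2.93]
15.700936240709988
```

```bash
python3 -m crank '[[[0,-0.3,0,0,0,0,-1],[0,-1,0,0,0,0,-1],[0,-2.2,0,0,0,0,-1],[0.1,-4,0,0,0,0,-1],[0.3,-6,0,0,0,0,-1],[0.5,-8.2,0,0,0,0,-1],[0.7,-10.5,0,0,0,0,-1],[0.9,-12.8,0,0,0,0,-1],[1.1,-15.1,0,0,0,0,-1],[1.3,-17.4,0,0,0,0,-1]]]' && python3 -m crank '[[[0.2,-2.3,0,0,0,0.03,-1],[0.4,-4.6,0,0,0,0.06,-1],[0.6,-6.9,0,0,0,0.1,-1],[0.8,-9.2,0,0,0,0.14,-1],[1,-11.5,0,0,0,0.18,-1],[1.2,-13.8,0,0,0,0.21,-1],[1.4,-16.1,0,0,0,0.24,-1],[1.6,-18.4,0,0,0,0.265,-1],[1.7,-20.2,0,0,0,0.265,-1],[1.8,-21.2,0,0,0,0.265,-1]]]' && python3 -m crank '[[[0,-0.3,0.3,0,0,0,-1],[0,-0.4,0.8,0,0,0,-1],[0,-0.4,1.4,0,0,0,-1],[0,-0.4,1.9,0,0,0,-1],[0,-0.4,2.1,0,0,0,-1],[0,-0.4,2.1,0,0,0,-1],[0,-0.4,2.1,0,0,0,-1],[0,-0.4,2.1,0,0,0,-1]]]'
python3 - <<'E'
from h import *
a=snap('top');b=snap('side')
cv2.imwrite('pics/m8.png',np.hstack([cv2.resize(a['img'][100:250,140:290,::-1],(400,400),interpolation=cv2.INTER_CUBIC),cv2.resize(b['img'][100:280,140:320,::-1],(400,400),interpolation=cv2.INTER_CUBIC)]))
st=read_state();T=R.from_quat(st['eef_rot']).as_matrix();print(st['eef_pos'],np.degrees(np.arctan2(T[1,0],T[0,0])))
E
```

```text
time_s: 14.02
eef_pos: [0.5401, -0.0033, 0.3437]
eef_rot: [0.991, 0.137, 0.0, -0.0]
ft_force: [0.4, -0.0, -5.4]
width: 0.0116
time_s: 15.28
eef_pos: [0.5, 0.2053, 0.3437]
eef_rot: [1.0, 0.005, -0.0, -0.0]
ft_force: [0.4, 0.7, -4.8]
width: 0.0114
time_s: 16.27
eef_pos: [0.5006, 0.208, 0.3228]
eef_rot: [1.0, 0.005, 0.0, -0.0]
ft_force: [0.0, 0.5, -5.2]
width: 0.0112
[0.50055399 0.20804229 0.32279122] 0.5204430307213782
```

View pics/m8.png

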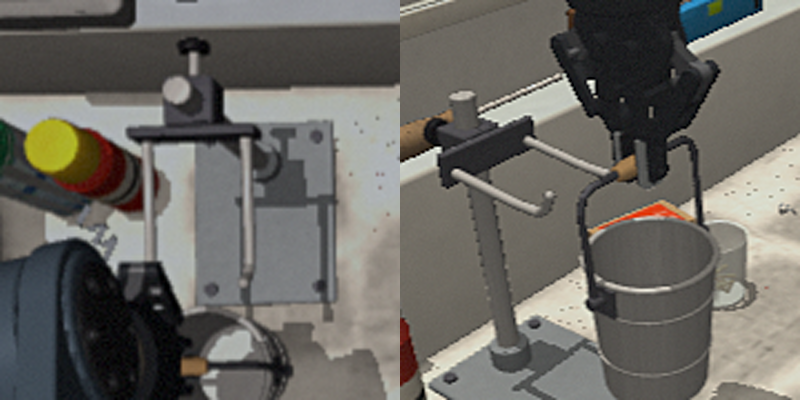

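The pail hangs upright just in front of the hooks (near hook tip at crop (548,200), grip at (622,170)), with the bail above tip height. I move in over the tips.

```bash
python3 -m crank '[[[0.3,0.1,0,0,0,0,-1],[1,0.1,0,0,0,0,-1],[2,0.1,0,0,0,0,-1],[3.2,0.1,0,0,0,0,-1],[4.5,0.1,0,0,0,0,-1],[5.8,0.1,0,0,0,0,-1],[7,0.1,0,0,0,0,-1],[7.8,0.1,0,0,0,0,-1],[8.3,0.1,0,0,0,0,-1],[8.4,0.1,0,0,0,0,-1]]]' && python3 -m crank '[[[0,0,0,0,0,0,-1],[0,0,0.2,0,0,0,-1],[0,0,0.5,0,0,0,-1],[0,0,0.8,0,0,0,-1],[0,0,1.2,0,0,0,-1],[0,0,1.6,0,0,0,-1],[0,0,2,0,0,0,-1],[0,0,2.4,0,0,0,-1],[0,0,2.7,0,0,0,-1],[0,0,3,0,0,0,-1]]]' && python3 -m crank '[[[0,0,0.1,0,0,0,-1],[0,0,0.2,0,0,0,-1],[0,0,0.3,0,0,0,-1],[0,0,0.4,0,0,0,-1]]]'
```

```text
time_s: 17.62
eef_pos: [0.5846, 0.2077, 0.3225]
eef_rot: [1.0, 0.004, -0.0, 0.0]
ft_force: [-0.4, 0.4, -4.4]
width: 0.0118
time_s: 18.88
eef_pos: [0.5845, 0.2078, 0.2924]
eef_rot: [1.0, 0.004, 0.0, -0.0]
ft_force: [0.4, 0.4, -5.7]
width: 0.0114
time_s: 19.38
eef_pos: [0.5845, 0.2078, 0.2887]
eef_rot: [1.0, 0.005, 0.0, -0.0]
ft_force: [0.6, -1.2, -5.3]
width: 0.0117
```

```bash
python3 -m crank '[[[0,0,0.1,0,0,0,-1],[0,0,0.2,0,0,0,-1],[0,0,0.3,0,0,0,-1],[0,0,0.3,0,0,0,-1]]]'; python3 -m crank '[[[0,0,0.08,0,0,0,-1],[0,0,0.16,0,0,0,-1],[0,0,0.16,0,0,0,-1]]]'
```

```text
time_s: 19.88
eef_pos: [0.5845, 0.2077, 0.2855]
eef_rot: [1.0, 0.005, -0.0, 0.0]
ft_force: [1.1, -0.2, -4.9]
width: 0.0114
time_s: 20.25
eef_pos: [0.5844, 0.2077, 0.2839]
eef_rot: [1.0, 0.004, -0.0, 0.0]
ft_force: [-1.8, -0.1, -4.3]
width: 0.0115
```

```bash
python3 -m crank '[[[0,0,0.08,0,0,0,-1],[0,0,0.16,0,0,0,-1],[0,0,0.16,0,0,0,-1]]]'; python3 -m crank '[[[0,0,0.08,0,0,0,-1],[0,0,0.16,0,0,0,-1],[0,0,0.16,0,0,0,-1]]]'
```

```text
time_s: 20.62
eef_pos: [0.5846, 0.2078, 0.2826]
eef_rot: [1.0, 0.005, 0.0, -0.0]
ft_force: [-0.3, -0.1, -3.2]
width: 0.0113
time_s: 21.0
eef_pos: [0.5846, 0.2078, 0.2821]
eef_rot: [1.0, 0.005, 0.001, -0.0]
ft_force: [-2.4, -0.8, 5.8]
width: 0.0114
```

Contact with the seats at TCP z ≈ 0.282, as predicted, and the weight has transferred (force −3.2, then +5.8 N). I back off a hair to near-zero load, hold and look before letting go.

```bash
python3 -m crank '[[[0,0,-0.08,0,0,0,-1],[0,0,-0.08,0,0,0,-1],[0,0,-0.08,0,0,0,-1]]]'
python3 - <<'E'
from h import *
a=snap('top');b=snap('side')
cv2.imwrite('pics/m9.png',np.hstack([cv2.resize(a['img'][100:250,140:290,::-1],(400,400),interpolation=cv2.INTER_CUBIC),cv2.resize(b['img'][110:270,130:290,::-1],(400,400),interpolation=cv2.INTER_CUBIC)]))
E
```

```text
time_s: 21.38
eef_pos: [0.5847, 0.2078, 0.2821]
eef_rot: [1.0, 0.005, 0.0, -0.0]
ft_force: [-2.1, -0.5, 5.7]
width: 0.0115
```

View pics/m9.png

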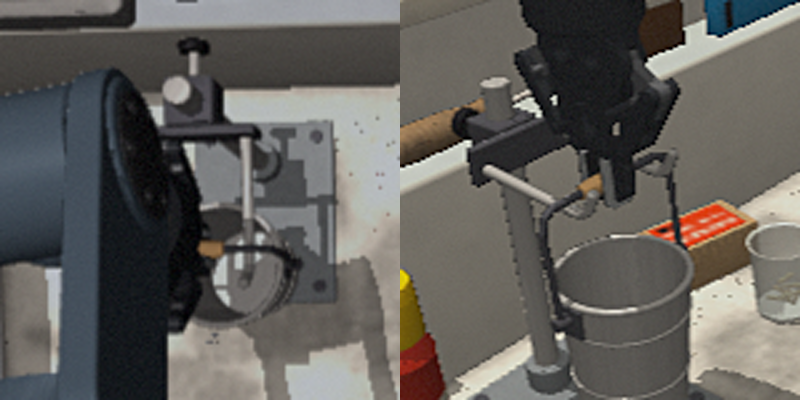

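The bail lies across both hooks (near hook at crop (575,205), far at (660,160)), with the grip between them. Releasing and rising.

```bash
python3 -m crank '[[[0,0,-0.07,0,0,0,-1],[0,0,-0.07,0,0,0,-1],[0,0,-0.07,0,0,0,-0.7],[0,0,-0.07,0,0,0,-0.4],[0,0,-0.07,0,0,0,-0.1],[0,0,-0.07,0,0,0,0],[0,0,-0.07,0,0,0,0],[0,0,-0.07,0,0,0,0]]]' 20 && python3 -m crank '[[[0,0,-0.5,0,0,0,0],[0,0,-1.5,0,0,0,0],[0,0,-3,0,0,0,0],[0,0,-5,0,0,0,0],[0,0,-8,0,0,0,0],[0,0,-11,0,0,0,0],[0,0,-13,0,0,0,0],[0,0,-14,0,0,0,0],[0,0,-14,0,0,0,0]]]' && python3 -m crank '[[[-3,0,0,0,0,0,0],[-8,0,0,0,0,0,0],[-12,0,0,0,0,0,0],[-14,0,0,0,0,0,0],[-14,0,0,0,0,0,0],[-14,0,0,0,0,0,0],[-14,0,0,0,0,0,0],[-14,0,0,0,0,0,0]]]'
python3 - <<'E'
from h import *
a=snap('top');b=snap('side')
cv2.imwrite('pics/m10.png',np.hstack([cv2.resize(a['img'][100:250,140:290,::-1],(400,400),interpolation=cv2.INTER_CUBIC),cv2.resize(b['img'][110:270,130:290,::-1],(400,400),interpolation=cv2.INTER_CUBIC)]))
E
```

```text
time_s: 22.48
eef_pos: [0.5845, 0.2077, 0.2823]
eef_rot: [1.0, 0.004, 0.0, -0.0]
ft_force: [0.8, -0.5, -0.1]
width: 0.0426
time_s: 23.6
eef_pos: [0.5846, 0.2078, 0.4234]
eef_rot: [1.0, 0.004, 0.001, -0.0]
ft_force: [-0.2, 0.6, -0.6]
width: 0.0428
time_s: 24.6
eef_pos: [0.4452, 0.2064, 0.422]
eef_rot: [1.0, 0.004, -0.0, 0.0]
ft_force: [0.3, -0.1, -0.3]
width: 0.0426
```

View pics/m10.png

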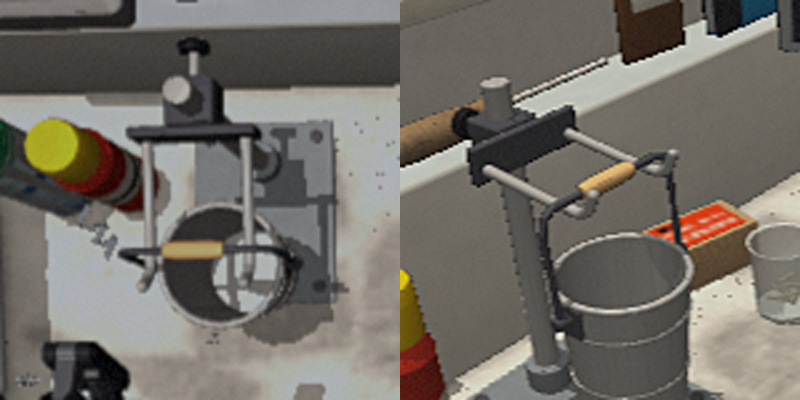

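The pail hangs straight on both hooks, with the grip (192,249) midway between them (150 and 248) and behind the tips, and the robot is clear.

```bash
python3 -c "
from plant import *
print(finish_job())"
```

```text
the job is handed in; nothing more can be done
None
```

The pail now hangs by its bail on both hooks of the stand, and I handed the job in at about 25 s of the 70 s allowed. No verdict was reported.

- **Bail raising:** My first swing went wrong. The bail propped the pail into a lean of about 16° instead of turning in its hinge. I lifted the pail about 2 cm, which pulled it upright, and set it back flat with the bail raised. The bail then measured about 10° past upright, which is within the limit. I eased it back towards vertical before the real lift but did not measure the angle again.
- **Hanging:** The hooks took the weight with the TCP at about 0.282 m. I had estimated the seat top from the pictures at about 0.22 m, and contact came where that predicted. I pressed about 6 N with the bail still held, then backed off and released it at near-zero force.
- **Last checks:** In the final picture the bail lies across both hooks, with the grip about midway between them and behind the tips. The pail hangs straight and the arm is well clear. I worked out its underside to be about 40 mm above the bench from the contact height, but did not measure it directly.
- **Cup and carton:** The arm and pail never went near enough to touch them, and both looked undisturbed in the pictures. I did not measure their positions at the end.

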